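# Lay the coffee tray

### The arm

A 7-joint arm with a two-finger parallel gripper is mounted at the origin on the work surface. World frame = base frame: x ahead of the robot, y to its left, z up, the work surface at z = 0. Lengths are in m, angles in rad, forces in N, time in s.
With the tool pointing down it reaches from about 0.35 to 0.9 m from the base axis. Payload 19.9 kg.
Tool frame: the origin (TCP) lies midway between the tips of the shut fingers; the grasp point (between the pads) lies 19 mm behind it (manip.grip_depth is the distance from the TCP to the grasp point, in m); z points along the fingers, y is the line along which they close (so a half turn about z gives the same grasp; the last joint's range is limited). The gripper opens to 85 mm and grips with 20 to 120 N. Pads are 22 mm wide; open, the fingers measure 114 mm over their backs; the gripper's body (76 mm by 85 mm) begins 54 mm behind the grasp point. The pads swing forward as they close: fully open they stand 13 mm farther back than shut.
Start: joints at [1.089, 0.417, -0.01, 1.614, 0.005, 1.111, -0.053], TCP at [0.267, -0.565, 0.231] pointing down, gripper open.
Joint ranges: [-2.81, 2.81], [-0.39, 2.02], [-1.27, 1.25], [0.06, 2.57], [-1.19, 4.33], [0.19, 2], [-2.82, 2.82]. Speed limits (rad/s): [1.89, 1.89, 2.39, 2.39, 3.01, 3.01, 3.01].

### API

Orientations are given as a unit quaternion [x, y, z, w].
In Python, from bench import monitor, cams, manip gives the robot as it stands.
- The arm moves only by the tool jog_arm, never from a script. Its argument "deltas" is a list of rows, each a list of 3 entries, a list of its own where there are three numbers: the closure, from 0 (fully open) to 1 (shut), then the shift along the tool's x, y, z each as a share of 0.025 m, from -1 to 1, then the turn, a rotation vector about the tool's x, y, z each as a share of 4 degrees, from -1 to 1. In form: [[fingers, [x, y, z], [rx, ry, rz]], ...]. A call has 1 to 20 rows; each row shifts and turns the commanded pose from where the row before left it, along the tool's axes as they then stand; what a row does not reach is not made up. A row lasts 1/10 s, in which the tool goes at most 50 mm and 8.59 degrees, less where a joint would pass 70% of its speed; a pose out of reach is approached as far as the arm can. A call with a number of a shift or a turn outside -1 to 1 is refused whole. A call with a gripper value outside its range is refused whole. The fingers move at their own pace and stop on an object; the grip force is fixed at half the most. Time passes only in rows, so rows that do not move let the fingers close. It gives the time, the measured TCP pose, the force, the opening and the grip force at its end, in the units of the state.
- monitor.get_state(): the state, without advancing time (a new reading comes with each control period).
- cams.snapshot(name): name is "side" or "top" or "wrist"; returns the picture (384x512x3 uint8, blue, green, red); there is no depth.
- cams.camera_model(name): a dict with "fov_y" (degrees; the focal length in pixels is half the picture's height over the tangent of half this angle, whatever the lens; pixels are square), "cx", "cy" (the principal point, pixels), "eye" and "rotation" of the camera in the world; the wrist camera has in their place "hand_eye" (4x4, takes a point from camera to tool coordinates, whose origin is the TCP and whose axes are the flange's). Camera axes: x right, y down, z forward; pixel columns grow to the right and rows downward; lengths in m; the calibration is good to about 2 mm. A picture is of the moment at which its call begins: read the wrist's pose just before it. camera_model takes no time and is no camera call.
- manip.hand_in(): hands the job in; it is judged then, once.
Trained networks look in the newest picture that a camera, given by its name, has taken for a name from the list of things; names that differ only in an ending like _2 or _b are one class to them, and where a whole thing is asked for, a point or a joint stands for the part that bears it (a point fixed in the world has none). Each returns a list of dicts, best first, with "conf" (0 to 1); they miss things now and then, are a little off and sometimes report something else, mostly with a low value. They report only what shows in the picture. A call takes as long as a camera call. They do not tell look-alikes from the thing itself.
- cams.spot_in(camera, target): "extent" ([left, top, right, bottom] in pixels, round what is visible of it).
- cams.masks_of(camera, target): "pixels" (384x512 bool, what is visible of it) and "extent" ([left, top, right, bottom] in pixels, round what is visible of it).
The state is a dict: "time": time; "q": joint angles; "joint_velocities": joint speeds; "joint_efforts": joint torques, N m; "eef_pos": TCP position; "orientation": TCP orientation; "wrist_force": force on the tool from outside, world axes, zero at the start; "moment": the same for the moment, N m; "opening": finger opening in m; "gripper_force": force on a finger pad.
Only numpy, scipy, OpenCV 4.12 (cv2) and the standard library are available. Lean on these libraries where they do the work, as an engineer would, in place of code of your own. Each camera call takes 0.05 s, during which the arm holds its last target. There are 200 camera calls.

### The job

Lay the wooden tray for coffee: lay the round coaster flat in its large bay, and once it lies there stand the cup without a handle upright in the centre of the coaster; stand the short salt shaker in the narrower of the two small bays and the jam jar in the wider one (these two at any time). Set things down rather than dropping them, and leave the square coaster, the tall pepper mill, the mug with a handle, the herb pot and the pen cup where they are.

Things in the scene. Friction and masses are not known exactly. Their poses are not given: they have to be found in the camera images.
- tray: Fixed wooden tray, 190 (x) by 300 mm (y); floor 6 mm thick, rim and partitions 22 mm high, 6 mm thick; origin: centre of underside. Large bay: all of the +y part, x -89..89, y -38..144 mm. Narrow small bay: corner -x,-y, x -89..-19, y -144..-44 mm. Wide small bay: corner +x,-y, x -13..89, y -144..-44 mm. Stands left or right, -x side towards the robot, yaw within 0.25 rad.
- coaster: Loose ROUND cork coaster, 62 mm in diameter, 16 mm thick, lying flat, 60 g; origin at the centre of its underside, z up.
- cup: Loose white ceramic espresso cup WITHOUT a handle, open at the top, 56 mm in outer diameter (foot 48 mm, straight sides from 10 mm up), 58 mm high, wall 4 mm, 160 g; origin at the centre of its underside, z up.
- shaker: Loose SHORT salt shaker: dark wooden cylinder with a steel top, 40 mm in diameter, 72 mm high (straight sides up to 66 mm), 120 g; origin at the centre of its underside, z up.
- jar: Loose closed jam jar: amber glass cylinder with a flat steel lid of the same diameter, 56 mm in diameter, 60 mm high, 200 g; origin at the centre of its underside, z up.
- square_coaster: Look-alike that stays: SQUARE cork coaster, 58 by 58 mm, 16 mm thick, loose; origin at the centre of its underside.
- mill: Look-alike that stays: TALL pepper mill, dark wood with a steel top like the salt shaker, 40 mm in diameter, 115 mm high, loose; origin at the centre of its underside.
- mug: Look-alike that stays: white mug WITH a handle, otherwise like the cup (56 mm in diameter, 58 mm high), the handle reaching 51 mm from its axis along its own +y, loose; origin at the centre of its underside.
- herb_pot: Bystander: terracotta pot with a green herb, 86 mm across, about 110 mm high, loose, straight ahead beyond the work, left of the pen cup; origin at the centre of its underside.
- pen_cup: Bystander: dark steel pen cup, 68 mm across, 135 mm high with its pens, loose, straight ahead beyond the work; origin at the centre of its underside.
Mind the look-alikes: they are no part of the job. Leave any purple look-alike of the cup alone.

How it is judged:
By the outcome, as a careful person would: the job done as asked, in the order asked, and still so for the second after the job is handed in, with the robot touching nothing.
It also fails if it takes over 106 s, if anything falls off the work surface, if the arm or the gripper's body presses on something with over 40 N, if the wrist force passes 120 N, or if a joint passes its speed limit or range.

## Working session

There is one attempt and no reset: what is moved stays moved. The work goes in short steps, Python scripts to look and compute and a tool call to move; the robot and the scene stay as the last step left them, time stands still between calls to the robot, and variables do not carry over. Pictures are saved under pics/ and viewed, at most 14 in all, crops included, and the job is handed in when it is done.

Besides the shell and the picture viewer there is one more tool, called after "Emit:" in YAML: its name, and indented under it one key for each argument. jog_arm: Moves the arm, as the interface text tells. Its arguments: {"type":"object","properties":{"deltas":{"type":"array"}},"required":["deltas"]}

```bash
mkdir -p pics; python3 - <<'E'
from bench import monitor, cams
import cv2
s=monitor.get_state();print({k:s[k] for k in('time','eef_pos','orientation','opening')})
for n in('top','side','wrist'):
    print(n,cams.camera_model(n))
a=cams.snapshot('top');b=cams.snapshot('side')
cv2.imwrite('pics/top0.png',a);cv2.imwrite('pics/side0.png',b)
for t in 'tray coaster cup shaker jar square_coaster mill mug'.split():
    for c in('top','side'):
        print(t,c,[(round(d['conf'],2),[round(float(x)) for x in d['extent']]) for d in cams.spot_in(c,t)])
print(monitor.get_state()['time'])
E
```

```text
{'time': 0.0, 'eef_pos': array([ 0.26651595, -0.56494568,  0.23066611]), 'orientation': array([ 9.75808723e-01,  2.18625158e-01, -1.77947863e-04, -5.87019352e-04]), 'opening': 0.08496970307057958}
top {'fov_y': 45.25056768076246, 'cx': 259.4049002712035, 'cy': 189.39171416423102, 'eye': array([0.47081909, 0.00530924, 1.54275244]), 'rotation': array([ 0.7104808 , -0.70250325,  0.02984449, -0.02855749])}
side {'fov_y': 49.029563329894785, 'cx': 247.68736081749302, 'cy': 192.75762131562823, 'eye': array([0.06856014, 0.86903641, 0.88597481]), 'rotation': array([-0.24102024,  0.87468006, -0.40278733,  0.12085696])}
wrist {'fov_y': 63.543207157084964, 'cx': 253.29250609282442, 'cy': 190.4543161653565, 'hand_eye': array([[-3.15678203e-04, -9.55686380e-01, -2.94386555e-01,
         7.55527353e-02],
       [ 9.99999842e-01, -1.64751860e-04, -5.37480540e-04,
         1.35870532e-03],
       [ 4.65162099e-04, -2.94386678e-01,  9.55686281e-01,
        -1.43754732e-01],
       [ 0.00000000e+00,  0.00000000e+00,  0.00000000e+00,
         1.00000000e+00]])}
tray top [(0.74, [283, 180, 384, 248])]
tray side [(0.64, [264, 135, 341, 204])]
coaster top [(0.68, [210, 184, 230, 201])]
coaster side [(0.68, [218, 212, 242, 232])]
cup top [(0.78, [152, 185, 175, 200]), (0.78, [159, 135, 182, 157]), (0.43, [166, 227, 185, 241]), (0.15, [283, 184, 387, 252])]
cup side [(0.87, [184, 244, 207, 274]), (0.56, [145, 220, 165, 246])]
shaker top [(0.64, [166, 226, 185, 240])]
shaker side [(0.85, [238, 255, 252, 282])]
jar top [(0.65, [268, 132, 286, 158]), (0.52, [198, 220, 217, 238])]
jar side [(0.66, [251, 228, 273, 259])]
square_coaster top [(0.7, [134, 213, 158, 243])]
square_coaster side [(0.73, [208, 289, 233, 316])]
mill top [(0.48, [184, 178, 198, 194])]
mill side [(0.98, [200, 209, 220, 245]), (0.62, [186, 164, 219, 203])]
mug top [(0.61, [233, 216, 251, 242])]
mug side [(0.89, [267, 206, 288, 235])]
0.9
```

```bash
python3 - <<'E'
import cv2
a=cv2.imread('pics/top0.png')[110:270,100:400];cv2.imwrite('pics/top0c.png',cv2.resize(a,None,fx=2.66,fy=2.66,interpolation=cv2.INTER_CUBIC))
a=cv2.imread('pics/side0.png')[120:330,100:360];cv2.imwrite('pics/side0c.png',cv2.resize(a,None,fx=2.8,fy=2.8,interpolation=cv2.INTER_CUBIC))
E
```

```text
(no output)
```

View pics/top0c.png

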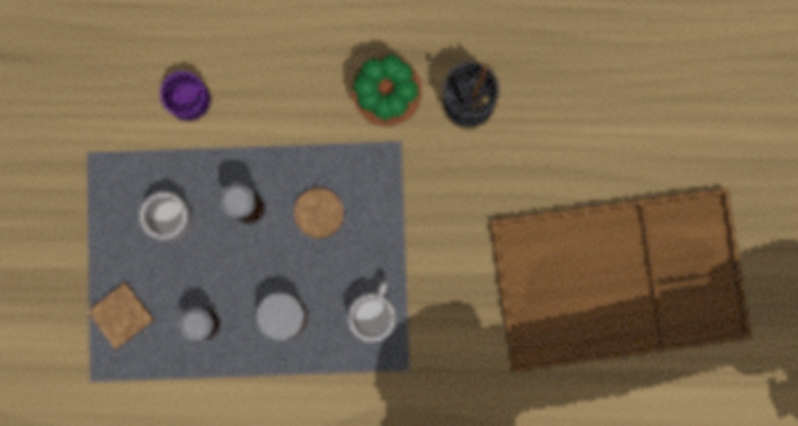

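View pics/side0c.png

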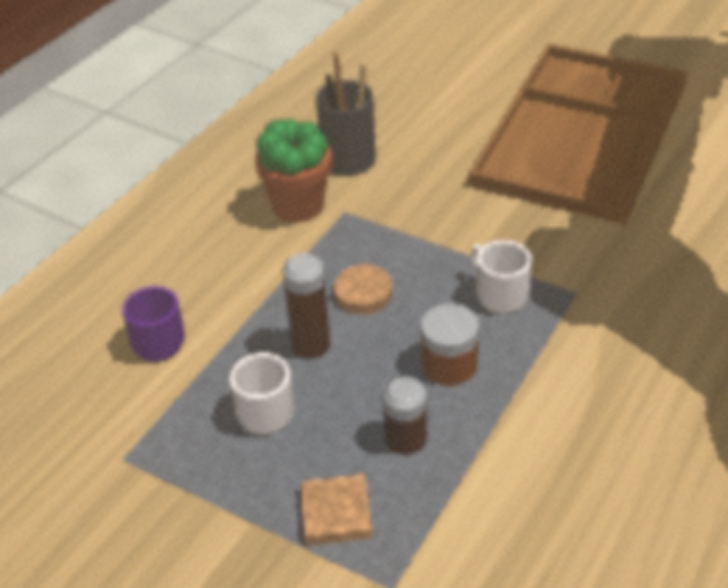

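The top crop shows, in full-frame pixels:
- **Round coaster:** about (220,190); the square one at (145,228) has corners.
- **White cups:** (161,191) has no handle, so it is the cup. (240,229) has a handle, so it is the mug. (170,146) is purple and stays.
- **Dark cylinders:** (174,231) is short in the side view, so it is the shaker. (190,186) is the tall mill.
- **Jar:** amber below its lid, at (205,229).
- **Tray:** right side, with the small bays at its far right. The lower one is narrower.

The side crop confirms each of these.

```bash
cat > h.py <<'E'
from bench import monitor, cams
import numpy as np, cv2
from scipy.spatial.transform import Rotation as R
from scipy.optimize import least_squares
def cam(n, s=None):
    m=cams.camera_model(n); f=192/np.tan(np.radians(m['fov_y'])/2)
    if n=='wrist':
        T=np.eye(4);T[:3,:3]=R.from_quat(s['orientation']).as_matrix();T[:3,3]=s['eef_pos'];T=T@m['hand_eye'];Rm,e=T[:3,:3],T[:3,3]
    else: Rm,e=R.from_quat(m['rotation']).as_matrix(),m['eye']
    return Rm,e,f,m['cx'],m['cy']
def proj(c,P):
    Rm,e,f,cx,cy=c;p=(np.atleast_2d(P)-e)@Rm
    return np.c_[f*p[:,0]/p[:,2]+cx,f*p[:,1]/p[:,2]+cy]
def ray(c,u,z):
    Rm,e,f,cx,cy=c;d=Rm@np.array([(u[0]-cx)/f,(u[1]-cy)/f,1]);return e+d*(z-e[2])/d[2]
def cyl(x,y,r,h,z0=0,n=48):
    a=np.linspace(0,2*np.pi,n);k=np.c_[x+r*np.cos(a),y+r*np.sin(a)]
    return np.r_[np.c_[k,0*a+z0],np.c_[k,0*a+z0+h]]
def bbox(p): return np.r_[p.min(0),p.max(0)]
def mbox(m): 
    v,u=np.nonzero(m); return np.array([u.min(),v.min(),u.max()+1,v.max()+1])-.0
def fit(obs,r,h,z0=0,x0=(.5,0)):
    "obs: list of (cam, extent)"
    g=lambda q:np.concatenate([bbox(proj(c,cyl(q[0],q[1],r,h,z0)))-e for c,e in obs])
    s=least_squares(g,x0,loss='soft_l1');return s.x,np.round(g(s.x),1)
OBJ=dict(coaster=(.031,.016),cup=(.028,.058),shaker=(.020,.072),jar=(.028,.060),mill=(.02,.115),mug=(.028,.058))
tray_pts=lambda q,P:np.array([[q[0]+np.cos(q[2])*a-np.sin(q[2])*b,q[1]+np.sin(q[2])*a+np.cos(q[2])*b,z] for a,b,z in P])
E
python3 - <<'E'
from h import *
top,side=cam('top'),cam('side')
near={'coaster':((220,190),(230,222)),'cup':((161,191),(194,260)),'shaker':((174,232),(245,268)),'jar':((206,229),(262,243)),'mill':((190,186),(210,228)),'mug':((240,229),(279,220))}
cams.snapshot('top');cams.snapshot('side')
for t,n in near.items():
    obs=[]
    for k,(nm,c) in enumerate((('top',top),('side',side))):
        best=[mbox(d['pixels']) for d in cams.masks_of(nm,t)]
        best=[b for b in best if np.hypot(*((b[:2]+b[2:])/2-n[k]))<12]
        if best: obs.append((c,best[0]))
    print(t,len(obs),*[np.round(fit(o,*OBJ[t])[j],4) for o in ([obs] if len(obs)<2 else [obs,obs[:1],obs[1:]]) for j in(0,1)] if obs else '')
C=[(.095,.15,.022),(.095,-.15,.022),(-.095,-.15,.022),(-.095,.15,.022)]
U=np.array([(489,217),(724,187),(749,337),(511,370)])/2.66+[100,110]
g=lambda q:(proj(top,tray_pts(q,C))-U).ravel()
s=least_squares(g,[.5,-.4,0]);print(s.x,np.round(s.fun,1))
U2=np.array([(550,46),(686,72),(624,220),(468,183)])/2.8+[100,120]
print(proj(side,tray_pts(s.x,C))-U2, 'order TBD', proj(side,tray_pts(s.x,C)),U2)
E
```

```text
coaster 2 [0.5939 0.1355] [-0.7 -0.3 -0.8 -0.5  0.3 -1.4  1.3  0. ] [0.5926 0.133 ] [ 0.   0.1 -0.  -0.1] [0.5946 0.139 ] [-0.5 -0.8  0.5  0.7]
cup 2 [0.5849 0.321 ] [-0.6 -0.6  0.  -0.3  0.3 -0.8  0.6  0.8] [0.5834 0.32  ] [-0.3 -0.1  0.3  0.1] [0.5861 0.3214] [-0.2 -0.9  0.2  0.7]
shaker 2 [0.4546 0.2769] [-0.5  0.4 -0.2  0.   0.4 -1.1 -0.5 -0. ] [0.4552 0.2759] [-0.1  0.2  0.1 -0.2] [0.4535 0.2785] [ 0.4 -0.6 -0.5  0.6]
jar 2 [0.4642 0.1754] [-0.5 -0.7 -0.3 -0.2  0.7  0.4  0.3 -0.7] [0.4627 0.1742] [-0.1 -0.3  0.1  0.3] [0.465  0.1768] [ 0.2  0.6 -0.2 -0.5]
mill 2 [0.5989 0.2232] [-0.7  0.  -1.1 -0.5  0.2 -1.8  0.8 -0.2] [0.5982 0.2204] [ 0.3  0.3 -0.3 -0.3] [0.598  0.2269] [-0.3 -0.9  0.3  0.8]
mug 2 [0.4682 0.0657] [-0.2  3.4 -0.4 -1.1  0.7 -1.5 -0.6  0.1] [0.4717 0.0648] [ 0.1  2.3 -0.1 -2.2] [0.467  0.0684] [ 0.6 -0.8 -0.6  0.8]
[ 0.51719485 -0.2386753   0.14603053] [-0.4  0.3  0.7 -0.5  0.3  0.1 -0.6  0.1]
[[-30.28256244  44.55221036]
 [-50.38210463 -10.88082348]
 [ 21.64269449 -53.44263628]
 [ 55.5328474    9.58737155]] order TBD [[266.14600899 180.98078179]
 [294.61789537 134.83346224]
 [344.49983734 145.12879229]
 [322.67570454 194.94451441]] [[296.42857143 136.42857143]
 [345.         145.71428571]
 [322.85714286 198.57142857]
 [267.14285714 185.35714286]]
```

Emit:
jog_arm:
  deltas:
    - [0,[0.87,-0.62,-0.29],[0,0,0]]
    - [0,[0.87,-0.62,-0.29],[0,0,0]]
    - [0,[0.87,-0.62,-0.29],[0,0,0]]
    - [0,[0.87,-0.62,-0.29],[0,0,0]]
    - [0,[0.87,-0.62,-0.29],[0,0,0]]
    - [0,[0.87,-0.62,-0.29],[0,0,0]]
    - [0,[0.87,-0.62,-0.29],[0,0,0]]
    - [0,[0.87,-0.62,-0.29],[0,0,0]]
    - [0,[0.87,-0.62,-0.29],[0,0,0]]
    - [0,[0.87,-0.62,-0.29],[0,0,0]]
    - [0,[0.87,-0.62,-0.29],[0,0,0]]
    - [0,[0.87,-0.62,-0.29],[0,0,0]]
    - [0,[0.87,-0.62,-0.29],[0,0,0]]
    - [0,[0.87,-0.62,-0.29],[0,0,0]]
    - [0,[0,0,0],[0,0,0]]
    - [0,[0,0,0],[0,0,0]]

```text
time: 3.2
eef_pos: [0.4495, -0.239, 0.3328]
orientation: [0.976, 0.219, 0.0, 0.0]
wrist_force: [-0.6, -1.3, 0.1]
opening: 0.0852
gripper_force: 0.0
```

```bash
python3 - <<'E'
from h import *
s=monitor.get_state();a=cams.snapshot('wrist');c=cam('wrist',s)
q=[.5172,-.2387,.146]
C=[(.095,.15,.022),(.095,-.15,.022),(-.095,-.15,.022),(-.095,.15,.022),(-.089,-.041,.022),(.089,-.041,.022),(-.016,-.144,.022),(-.016,-.044,.022)]
P=proj(c,tray_pts(q,C));print(np.round(P))
b=a.copy()
for i in P:
    cv2.drawMarker(b,tuple(int(v) for v in np.round(i)),(0,255,0),cv2.MARKER_CROSS,8,1)
cv2.imwrite('pics/w1.png',cv2.resize(b,None,fx=1.56,fy=1.56,interpolation=cv2.INTER_CUBIC))
E
```

```text
[[185.  -3.]
 [398.  70.]
 [346. 196.]
 [155. 139.]
 [280. 172.]
 [322.  49.]
 [363. 146.]
 [298. 126.]]
```

View pics/w1.png

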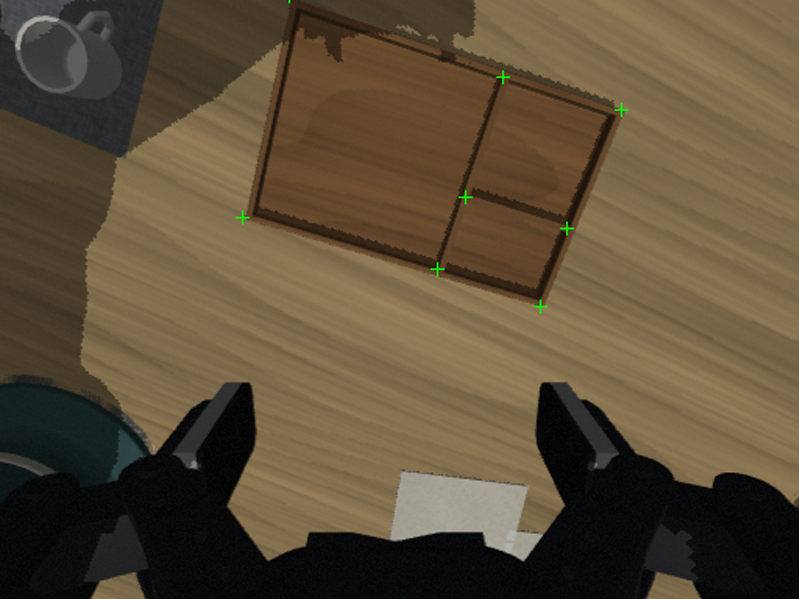

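The tray fit agrees to a few mm: bays and partition markers lie on their rims, with the narrow bay lower right at crop (500,255). Next, over the coaster.

Emit:
jog_arm:
  deltas:
    - [0,[0.83,-0.79,0.52],[0,0,0]]
    - [0,[0.83,-0.79,0.52],[0,0,0]]
    - [0,[0.83,-0.79,0.52],[0,0,0]]
    - [0,[0.83,-0.79,0.52],[0,0,0]]
    - [0,[0.83,-0.79,0.52],[0,0,0]]
    - [0,[0.83,-0.79,0.52],[0,0,0]]
    - [0,[0.83,-0.79,0.52],[0,0,0]]
    - [0,[0.83,-0.79,0.52],[0,0,0]]
    - [0,[0.83,-0.79,0.52],[0,0,0]]
    - [0,[0.83,-0.79,0.52],[0,0,0]]
    - [0,[0.83,-0.79,0.52],[0,0,0]]
    - [0,[0.83,-0.79,0.52],[0,0,0]]
    - [0,[0.83,-0.79,0.52],[0,0,0]]
    - [0,[0.83,-0.79,0.52],[0,0,0]]
    - [0,[0,0,0],[0,0,0]]
    - [0,[0,0,0],[0,0,0]]

```text
time: 4.85
eef_pos: [0.5941, 0.1342, 0.15]
orientation: [0.976, 0.218, -0.001, 0.0]
wrist_force: [0.8, -0.1, 0.1]
opening: 0.0854
gripper_force: 0.0
```

```bash
cat >> h.py <<'E'
def plan(s,tgt):
    Rm=R.from_quat(s['orientation']).as_matrix()
    print('rows xyz total',np.round(Rm.T@(np.array(tgt)-s['eef_pos'])/.025,2),'from',np.round(s['eef_pos'],4),'quat',np.round(s['orientation'],4))
def wlook(name,t,z0=0,x0=(.5,0),fn=None,mx=.05):
    s=monitor.get_state();a=cams.snapshot('wrist');c=cam('wrist',s)
    if fn: cv2.imwrite('pics/'+fn,cv2.resize(a,None,fx=1.56,fy=1.56,interpolation=cv2.INTER_CUBIC))
    for d in cams.masks_of('wrist',t):
        e=mbox(d['pixels']);f,r=fit([(c,e)],*OBJ[name],z0,x0);print(name,round(d['conf'],2),e,np.round(f,4),r)
    return s
E
python3 - <<'E'
from h import *
s=wlook('coaster','coaster',x0=(.594,.1355),fn='w2.png')
plan(s,(.594,.1355,.1))
E
```

```text
coaster 0.97 [220. 142. 285. 209.] [0.5961 0.1346] [-1.  -0.2  1.   0.2]
rows xyz total [ 0.02 -0.05  2.  ] from [0.5941 0.1342 0.15  ] quat [ 9.758e-01  2.185e-01 -7.000e-04  1.000e-04]
```

View pics/w2.png

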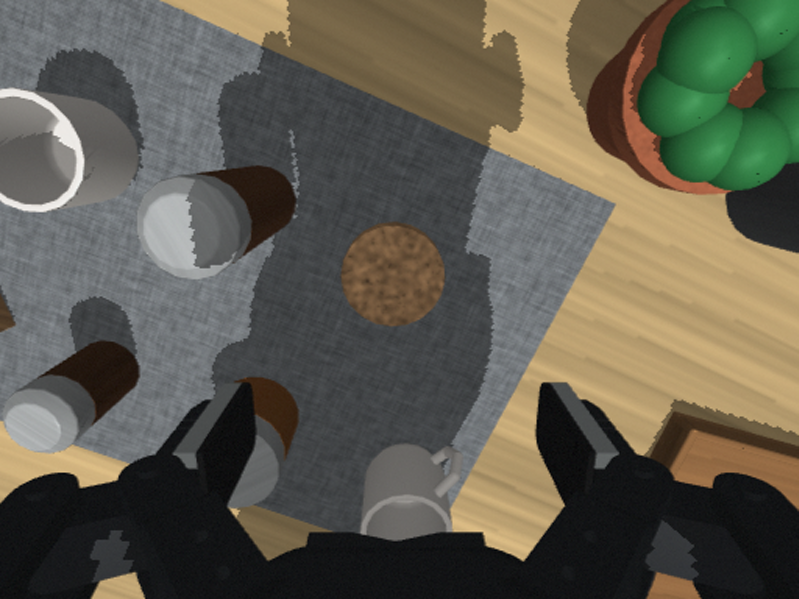

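The wrist picture shows one round, corner-free cork disc at crop (393,274), midway between the fingers. The mill is at (200,225) and the mug below. I descend and grip it.

Emit:
jog_arm:
  deltas:
    - [0,[0.08,0,0.8],[0,0,0]]
    - [0,[0,0,0.8],[0,0,0]]
    - [0,[0,0,0.8],[0,0,0]]
    - [0,[0,0,0.8],[0,0,0]]
    - [0,[0,0,0.8],[0,0,0]]
    - [0,[0,0,0.8],[0,0,0]]
    - [0,[0,0,0.6],[0,0,0]]
    - [0,[0,0,0.4],[0,0,0]]
    - [0,[0,0,0.2],[0,0,0]]
    - [0,[0,0,0],[0,0,0]]
    - [0,[0,0,0],[0,0,0]]

```text
time: 6.05
eef_pos: [0.5964, 0.1359, 0.0014]
orientation: [0.976, 0.219, 0.0, -0.0]
wrist_force: [0.1, -0.3, 0.8]
opening: 0.0856
gripper_force: 0.0
```

Emit:
jog_arm:
  deltas:
    - [0.5,[0,0,0],[0,0,0]]
    - [0.5,[0,0,0],[0,0,0]]
    - [0.5,[0,0,0],[0,0,0]]
    - [0.5,[0,0,0],[0,0,0]]
    - [0.5,[0,0,0],[0,0,0]]
    - [0.5,[0,0,0],[0,0,0]]

```text
time: 6.65
eef_pos: [0.5964, 0.1359, 0.0019]
orientation: [0.976, 0.219, 0.0, 0.0]
wrist_force: [-4.5, -1.7, 14.5]
opening: 0.0591
gripper_force: 61.4
```

Emit:
jog_arm:
  deltas:
    - [0.5,[0,0,-0.2],[0,0,0]]
    - [0.5,[0,0,-0.6],[0,0,0]]
    - [0.5,[0,0,-0.8],[0,0,0]]
    - [0.5,[0,0,-0.8],[0,0,0]]
    - [0.5,[0,0,-0.8],[0,0,0]]
    - [0.5,[0,0,-0.8],[0,0,0]]
    - [0.5,[0,0,0],[0,0,0]]
    - [0.5,[0,0,0],[0,0,0]]

```text
time: 7.45
eef_pos: [0.5963, 0.1358, 0.1017]
orientation: [0.976, 0.219, 0.001, 0.0]
wrist_force: [0.2, 0.5, -1.2]
opening: 0.0592
gripper_force: 64.5
```

```bash
python3 - <<'E'
from h import *
s=monitor.get_state();a=cams.snapshot('wrist');print(s['opening'],s['wrist_force'])
cv2.imwrite('pics/w3.png',cv2.resize(a,None,fx=1.56,fy=1.56))
plan(s,(.5095,-.1863,.1))
E
```

```text
0.05922778314651285 [ 0.23357235  0.506279   -1.16639539]
rows xyz total [-8.63 10.17  0.06] from [0.5963 0.1358 0.1017] quat [9.758e-01 2.186e-01 6.000e-04 1.000e-04]
```

View pics/w3.png

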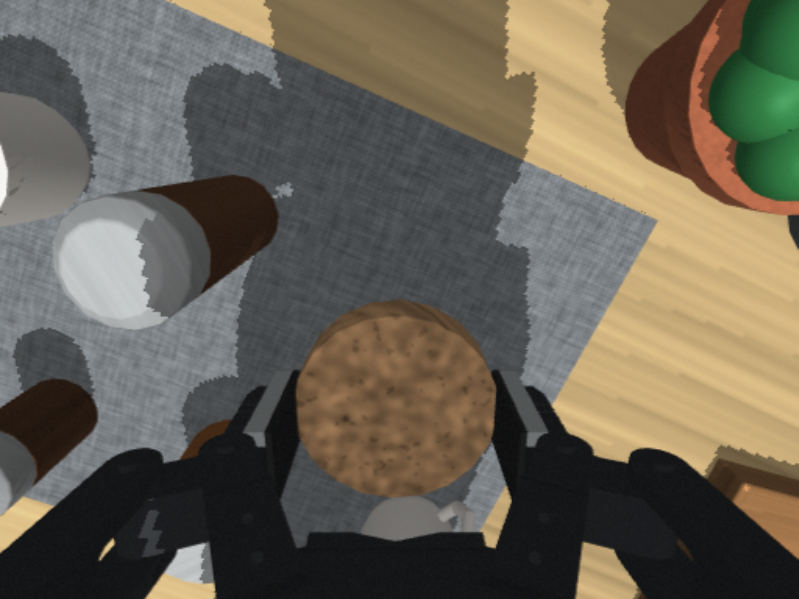

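The coaster is held flat and central (crop (395,400)). I carry it to the large bay's centre.

Emit:
jog_arm:
  deltas:
    - [0.5,[-0.5,0.6,0],[0,0,0]]
    - [0.5,[-0.72,0.85,0],[0,0,0]]
    - [0.5,[-0.72,0.85,0],[0,0,0]]
    - [0.5,[-0.72,0.85,0],[0,0,0]]
    - [0.5,[-0.72,0.85,0],[0,0,0]]
    - [0.5,[-0.72,0.85,0],[0,0,0]]
    - [0.5,[-0.72,0.85,0],[0,0,0]]
    - [0.5,[-0.72,0.85,0],[0,0,0]]
    - [0.5,[-0.72,0.85,0],[0,0,0]]
    - [0.5,[-0.72,0.85,0],[0,0,0]]
    - [0.5,[-0.72,0.85,0],[0,0,0]]
    - [0.5,[-0.72,0.85,0],[0,0,0]]
    - [0.5,[-0.21,0.22,0],[0,0,0]]
    - [0.5,[0,0,0],[0,0,0]]
    - [0.5,[0,0,0.8],[0,0,0]]
    - [0.5,[0,0,0.8],[0,0,0]]
    - [0.5,[0,0,0.8],[0,0,0]]
    - [0.5,[0,0,0.6],[0,0,0]]
    - [0.5,[0,0,0.3],[0,0,0]]
    - [0.5,[0,0,0],[0,0,0]]

```text
time: 9.5
eef_pos: [0.5091, -0.1854, 0.0175]
orientation: [0.976, 0.219, -0.001, -0.001]
wrist_force: [-0.3, -0.3, 0.2]
opening: 0.0592
gripper_force: 64.5
```

Emit:
jog_arm:
  deltas:
    - [0.5,[0,0,0.2],[0,0,0]]
    - [0.5,[0,0,0.14],[0,0,0]]
    - [0.5,[0,0,0],[0,0,0]]
    - [0.5,[0,0,0],[0,0,0]]

```text
time: 9.9
eef_pos: [0.5095, -0.1863, 0.01]
orientation: [0.976, 0.219, 0.0, 0.0]
wrist_force: [-0.3, 0.8, -1.3]
opening: 0.0594
gripper_force: 64.5
```

Emit:
jog_arm:
  deltas:
    - [0.5,[0,0,0.06],[0,0,0]]
    - [0.5,[0,0,0.04],[0,0,0]]
    - [0.5,[0,0,0],[0,0,0]]
    - [0.5,[0,0,0],[0,0,0]]

```text
time: 10.3
eef_pos: [0.5096, -0.1863, 0.0079]
orientation: [0.976, 0.219, 0.0, 0.0]
wrist_force: [-5.4, 1.1, 12.8]
opening: 0.0595
gripper_force: 66.3
```

Contact at 12.8 N, as when it was picked up. Release, lift and look.

Emit:
jog_arm:
  deltas:
    - [0.25,[0,0,0],[0,0,0]]
    - [0.1,[0,0,0],[0,0,0]]
    - [0,[0,0,0],[0,0,0]]
    - [0,[0,0,0],[0,0,0]]
    - [0,[0,0,0],[0,0,0]]
    - [0,[0,0,-0.4],[0,0,0]]
    - [0,[0,0,-0.8],[0,0,0]]
    - [0,[0,0,-1],[0,0,0]]
    - [0,[0,0,-1],[0,0,0]]
    - [0,[0,0,-1],[0,0,0]]
    - [0,[0,0,-1],[0,0,0]]
    - [0,[0,0,-0.6],[0,0,0]]
    - [0,[0,0,0],[0,0,0]]
    - [0,[0,0,0],[0,0,0]]

```text
time: 11.7
eef_pos: [0.5093, -0.1862, 0.1526]
orientation: [0.976, 0.219, 0.0, 0.0]
wrist_force: [-0.5, -0.3, -0.4]
opening: 0.0856
gripper_force: 0.0
```

```bash
python3 - <<'E'
from h import *
s=wlook('coaster','coaster',z0=.006,x0=(.51,-.186),fn='w4.png')
cams.snapshot('top')
for d in cams.masks_of('top','coaster'): 
    e=mbox(d['pixels']);print(d['conf'],e,fit([(cam('top'),e)],.031,.016,.006,(.51,-.186)))
plan(s,(.585,.321,.15));plan(s,(.585,.321,.012))
E
```

```text
coaster 0.55 [220. 146. 288. 213.] [ 0.5094 -0.1883] [ 0.2 -0.4 -0.2  0.5]
rows xyz total [ 11.4  -17.06   0.1 ] from [ 0.5093 -0.1862  0.1526] quat [9.758e-01 2.186e-01 1.000e-04 2.000e-04]
rows xyz total [ 11.39 -17.06   5.62] from [ 0.5093 -0.1862  0.1526] quat [9.758e-01 2.186e-01 1.000e-04 2.000e-04]
```

View pics/w4.png

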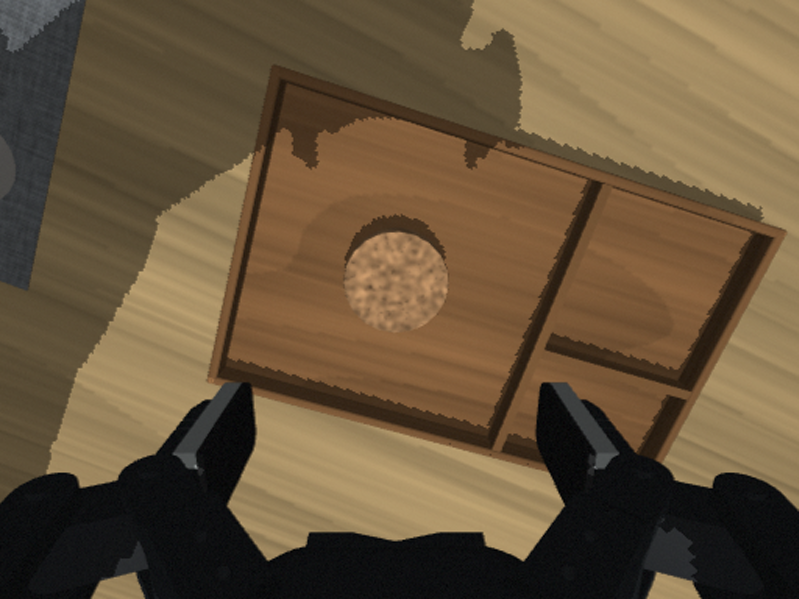

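Coaster lies flat in the middle of the large bay (crop (396,281)). On to the cup.

Emit:
jog_arm:
  deltas:
    - [0,[0.63,-0.95,0],[0,0,0]]
    - [0,[0.63,-0.95,0],[0,0,0]]
    - [0,[0.63,-0.95,0],[0,0,0]]
    - [0,[0.63,-0.95,0],[0,0,0]]
    - [0,[0.63,-0.95,0],[0,0,0]]
    - [0,[0.63,-0.95,0],[0,0,0]]
    - [0,[0.63,-0.95,0],[0,0,0]]
    - [0,[0.63,-0.95,0],[0,0,0]]
    - [0,[0.63,-0.95,0],[0,0,0]]
    - [0,[0.63,-0.95,0],[0,0,0]]
    - [0,[0.63,-0.95,0],[0,0,0]]
    - [0,[0.63,-0.95,0],[0,0,0]]
    - [0,[0.63,-0.95,0],[0,0,0]]
    - [0,[0.63,-0.95,0],[0,0,0]]
    - [0,[0.63,-0.95,0],[0,0,0]]
    - [0,[0.63,-0.95,0],[0,0,0]]
    - [0,[0.63,-0.95,0],[0,0,0]]
    - [0,[0.63,-0.95,0],[0,0,0]]
    - [0,[0,0,0],[0,0,0]]
    - [0,[0,0,0],[0,0,0]]

```text
time: 13.9
eef_pos: [0.5829, 0.3217, 0.1514]
orientation: [0.976, 0.219, -0.001, 0.0]
wrist_force: [-0.0, -0.9, -0.4]
opening: 0.0859
gripper_force: 0.0
```

```bash
python3 - <<'E'
from h import *
s=wlook('cup','cup',x0=(.585,.321),fn='w5.png')
plan(s,(.585,.321,.012))
E
```

```text
cup 0.84 [321.   0. 418.  60.] [0.7191 0.2886] [-0.5 -0.9  0.4 28.4]
cup 0.78 [221. 145. 290. 221.] [0.5868 0.3203] [-0.5 -1.2  0.5  1.2]
rows xyz total [0.07 0.06 5.57] from [0.5829 0.3217 0.1514] quat [ 9.757e-01  2.191e-01 -7.000e-04  0.000e+00]
```

View pics/w5.png

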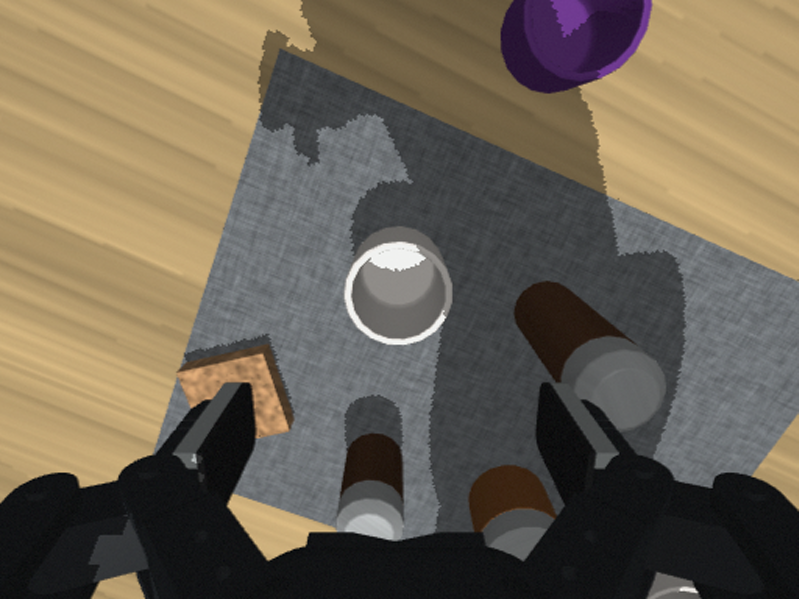

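The whitish cup at crop (398,290) has no handle and is not purple, so it is the one. I descend around it and grip.

Emit:
jog_arm:
  deltas:
    - [0,[0.1,0.07,0.4],[0,0,0]]
    - [0,[0,0,0.8],[0,0,0]]
    - [0,[0,0,0.8],[0,0,0]]
    - [0,[0,0,0.8],[0,0,0]]
    - [0,[0,0,0.8],[0,0,0]]
    - [0,[0,0,0.8],[0,0,0]]
    - [0,[0,0,0.6],[0,0,0]]
    - [0,[0,0,0.4],[0,0,0]]
    - [0,[0,0,0.2],[0,0,0]]
    - [0,[0,0,0],[0,0,0]]
    - [0,[0,0,0],[0,0,0]]
    - [0.6,[0,0,0],[0,0,0]]
    - [0.6,[0,0,0],[0,0,0]]
    - [0.6,[0,0,0],[0,0,0]]
    - [0.6,[0,0,0],[0,0,0]]
    - [0.6,[0,0,0],[0,0,0]]
    - [0.6,[0,0,0],[0,0,0]]

```text
time: 15.7
eef_pos: [0.5867, 0.3211, 0.0134]
orientation: [0.976, 0.219, 0.0, -0.0]
wrist_force: [-3.0, -2.8, 9.9]
opening: 0.0553
gripper_force: 62.5
```

Emit:
jog_arm:
  deltas:
    - [0.6,[0,0,-0.2],[0,0,0]]
    - [0.6,[0,0,-0.6],[0,0,0]]
    - [0.6,[0,0,-1],[0,0,0]]
    - [0.6,[0,0,-1],[0,0,0]]
    - [0.6,[0,0,-1],[0,0,0]]
    - [0.6,[0,0,-1],[0,0,0]]
    - [0.6,[0,0,-0.8],[0,0,0]]
    - [0.6,[0,0,-0.6],[0,0,0]]
    - [0.6,[0,0,0],[0,0,0]]

```text
time: 16.6
eef_pos: [0.5871, 0.3214, 0.1699]
orientation: [0.976, 0.219, 0.002, -0.0]
wrist_force: [-0.0, -0.8, -1.3]
opening: 0.0559
gripper_force: 63.8
```

```bash
python3 - <<'E'
from h import *
s=monitor.get_state();a=cams.snapshot('wrist');print(s['opening'],s['wrist_force'])
cv2.imwrite('pics/w6.png',a[150:384])
for d in cams.masks_of('wrist','cup'): print(d['conf'],d['extent'])
plan(s,(.5095,-.187,.15))
E
```

```text
0.05585408362938562 [-0.00660446 -0.84180678 -1.275582  ]
0.91 [178.8, 192.0, 327.7, 348.2]
0.69 [313.7, 0.0, 400.4, 67.4]
rows xyz total [-11.49  17.07   0.75] from [0.5871 0.3214 0.1699] quat [ 9.758e-01  2.186e-01  1.600e-03 -5.000e-04]
```

View pics/w6.png

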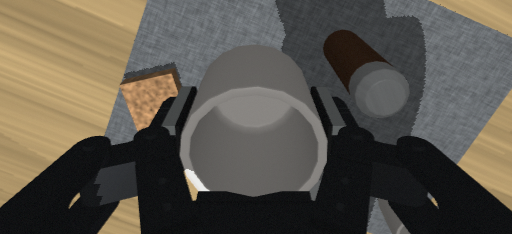

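The cup is held upright and central. I carry it to just over the coaster.

Emit:
jog_arm:
  deltas:
    - [0.6,[-0.4,0.6,0],[0,0,0]]
    - [0.6,[-0.64,0.95,0],[0,0,0]]
    - [0.6,[-0.64,0.95,0],[0,0,0]]
    - [0.6,[-0.64,0.95,0],[0,0,0]]
    - [0.6,[-0.64,0.95,0],[0,0,0]]
    - [0.6,[-0.64,0.95,0],[0,0,0]]
    - [0.6,[-0.64,0.95,0],[0,0,0]]
    - [0.6,[-0.64,0.95,0],[0,0,0]]
    - [0.6,[-0.64,0.95,0],[0,0,0]]
    - [0.6,[-0.64,0.95,0],[0,0,0]]
    - [0.6,[-0.64,0.95,0],[0,0,0]]
    - [0.6,[-0.64,0.95,0],[0,0,0]]
    - [0.6,[-0.64,0.95,0],[0,0,0]]
    - [0.6,[-0.64,0.95,0],[0,0,0]]
    - [0.6,[-0.64,0.95,0],[0,0,0]]
    - [0.6,[-0.64,0.95,0],[0,0,0]]
    - [0.6,[-0.64,0.95,0],[0,0,0]]
    - [0.6,[-0.64,0.95,0],[0,0,0]]
    - [0.6,[-0.22,0.3,0],[0,0,0]]
    - [0.6,[0,0,0],[0,0,0]]

```text
time: 18.7
eef_pos: [0.5074, -0.1883, 0.1663]
orientation: [0.976, 0.218, -0.001, -0.0]
wrist_force: [-0.3, 0.9, -1.5]
opening: 0.0555
gripper_force: 63.8
```

Emit:
jog_arm:
  deltas:
    - [0.6,[0,0,0.5],[0,0,0]]
    - [0.6,[0,0,0.9],[0,0,0]]
    - [0.6,[0,0,0.9],[0,0,0]]
    - [0.6,[0,0,0.9],[0,0,0]]
    - [0.6,[0,0,0.9],[0,0,0]]
    - [0.6,[0,0,0.5],[0,0,0]]
    - [0.6,[0,0,0.3],[0,0,0]]
    - [0.6,[0,0,0],[0,0,0]]
    - [0.6,[0,0,0],[0,0,0]]

```text
time: 19.6
eef_pos: [0.5087, -0.1871, 0.0453]
orientation: [0.976, 0.219, 0.0, 0.0]
wrist_force: [-0.9, 0.2, -0.6]
opening: 0.0553
gripper_force: 63.8
```

Emit:
jog_arm:
  deltas:
    - [0.6,[0.04,-0.01,0.15],[0,0,0]]
    - [0.6,[0,0,0.12],[0,0,0]]
    - [0.6,[0,0,0.08],[0,0,0]]
    - [0.6,[0,0,0.04],[0,0,0]]
    - [0.6,[0,0,0],[0,0,0]]
    - [0.6,[0,0,0],[0,0,0]]

```text
time: 20.2
eef_pos: [0.509, -0.1866, 0.0353]
orientation: [0.976, 0.219, -0.0, 0.0]
wrist_force: [-2.6, 1.0, 5.0]
opening: 0.0556
gripper_force: 64.4
```

Contact. Release gently and lift.

Emit:
jog_arm:
  deltas:
    - [0.3,[0,0,0],[0,0,0]]
    - [0.15,[0,0,0],[0,0,0]]
    - [0,[0,0,0],[0,0,0]]
    - [0,[0,0,0],[0,0,0]]
    - [0,[0,0,0],[0,0,0]]
    - [0,[0,0,-0.4],[0,0,0]]
    - [0,[0,0,-0.8],[0,0,0]]
    - [0,[0,0,-1],[0,0,0]]
    - [0,[0,0,-1],[0,0,0]]
    - [0,[0,0,-1],[0,0,0]]
    - [0,[0,0,-0.6],[0,0,0]]
    - [0,[0,0,0],[0,0,0]]
    - [0,[0,0,0],[0,0,0]]

```text
time: 21.5
eef_pos: [0.509, -0.1867, 0.1553]
orientation: [0.976, 0.219, 0.0, 0.0]
wrist_force: [-0.7, 0.2, -0.3]
opening: 0.0851
gripper_force: 0.0
```

```bash
python3 - <<'E'
from h import *
s=wlook('cup','cup',z0=.022,x0=(.51,-.186),fn='w7.png')
plan(s,(.464,.175,.15))
E
```

```text
cup 0.56 [216. 152. 291. 234.] [ 0.5094 -0.188 ] [ 0.  -1.5 -0.   1.2]
rows xyz total [  4.54 -13.85   0.21] from [ 0.509  -0.1867  0.1553] quat [9.758e-01 2.186e-01 2.000e-04 2.000e-04]
```

View pics/w7.png

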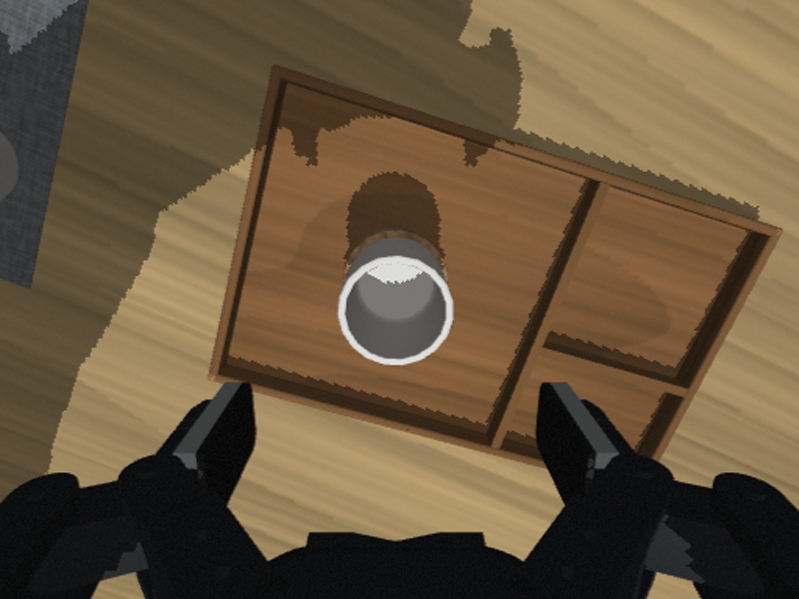

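The cup stands upright on the coaster (crop (395,310)), and its fitted centre matches the coaster's within 1 mm. Next, the jar.

Emit:
jog_arm:
  deltas:
    - [0,[0.32,-0.97,0],[0,0,0]]
    - [0,[0.32,-0.97,0],[0,0,0]]
    - [0,[0.32,-0.97,0],[0,0,0]]
    - [0,[0.32,-0.97,0],[0,0,0]]
    - [0,[0.32,-0.97,0],[0,0,0]]
    - [0,[0.32,-0.97,0],[0,0,0]]
    - [0,[0.32,-0.97,0],[0,0,0]]
    - [0,[0.32,-0.97,0],[0,0,0]]
    - [0,[0.32,-0.97,0],[0,0,0]]
    - [0,[0.32,-0.97,0],[0,0,0]]
    - [0,[0.32,-0.97,0],[0,0,0]]
    - [0,[0.32,-0.97,0],[0,0,0]]
    - [0,[0.32,-0.97,0],[0,0,0]]
    - [0,[0.32,-0.97,0],[0,0,0]]
    - [0,[0.06,-0.27,0.2],[0,0,0]]
    - [0,[0,0,0],[0,0,0]]
    - [0,[0,0,0],[0,0,0]]

```text
time: 23.3
eef_pos: [0.4638, 0.174, 0.1495]
orientation: [0.976, 0.218, -0.001, 0.0]
wrist_force: [0.3, 0.2, -0.3]
opening: 0.0851
gripper_force: 0.0
```

```bash
python3 - <<'E'
from h import *
s=wlook('jar','jar',x0=(.464,.175),fn='w8.png')
plan(s,(.464,.175,.02))
E
```

```text
jar 0.63 [216. 144. 286. 223.] [0.4667 0.176 ] [-0.6 -0.4  0.6  0.4]
rows xyz total [ 0.03 -0.03  5.18] from [0.4638 0.174  0.1495] quat [ 9.759e-01  2.184e-01 -6.000e-04  1.000e-04]
```

View pics/w8.png

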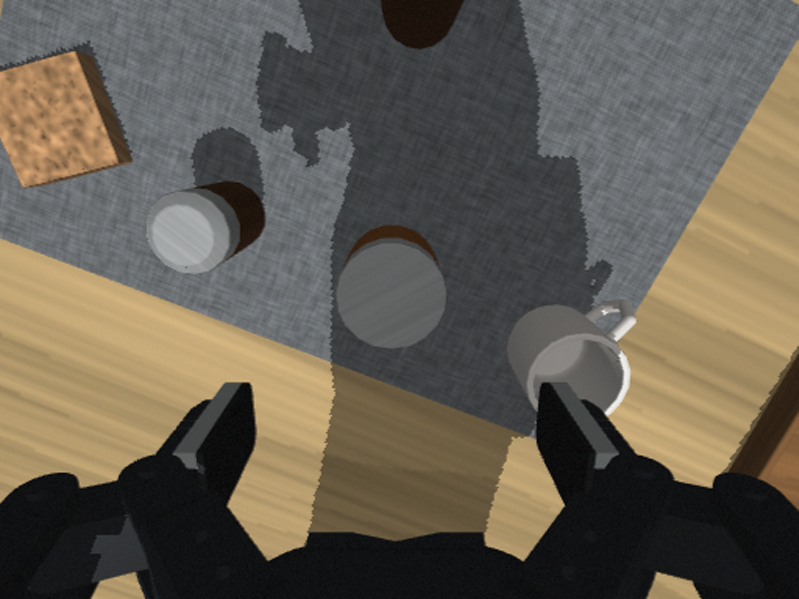

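The jar (grey lid, amber rim below, crop (391,290)) is between the fingers. The mug and shaker stay clear of the finger paths.

Emit:
jog_arm:
  deltas:
    - [0,[0.1,-0.05,0.4],[0,0,0]]
    - [0,[0,0,0.8],[0,0,0]]
    - [0,[0,0,0.8],[0,0,0]]
    - [0,[0,0,0.8],[0,0,0]]
    - [0,[0,0,0.8],[0,0,0]]
    - [0,[0,0,0.7],[0,0,0]]
    - [0,[0,0,0.5],[0,0,0]]
    - [0,[0,0,0.4],[0,0,0]]
    - [0,[0,0,0],[0,0,0]]
    - [0,[0,0,0],[0,0,0]]
    - [0.6,[0,0,0],[0,0,0]]
    - [0.6,[0,0,0],[0,0,0]]
    - [0.6,[0,0,0],[0,0,0]]
    - [0.6,[0,0,0],[0,0,0]]
    - [0.6,[0,0,0],[0,0,0]]
    - [0.6,[0,0,0],[0,0,0]]

```text
time: 25.0
eef_pos: [0.466, 0.1773, 0.0209]
orientation: [0.976, 0.219, 0.001, 0.0]
wrist_force: [-3.5, -1.6, 12.6]
opening: 0.0551
gripper_force: 61.1
```

Emit:
jog_arm:
  deltas:
    - [0.6,[0,0,-0.2],[0,0,0]]
    - [0.6,[0,0,-0.6],[0,0,0]]
    - [0.6,[0,0,-1],[0,0,0]]
    - [0.6,[0,0,-1],[0,0,0]]
    - [0.6,[0,0,-1],[0,0,0]]
    - [0.6,[0,0,-1],[0,0,0]]
    - [0.6,[0,0,-0.8],[0,0,0]]
    - [0.6,[0,0,-0.4],[0,0,0]]
    - [0.6,[0,0,0],[0,0,0]]
    - [0.6,[0,0,0],[0,0,0]]

```text
time: 26.0
eef_pos: [0.4654, 0.1769, 0.1696]
orientation: [0.976, 0.219, -0.0, 0.0]
wrist_force: [1.3, -0.3, -2.2]
opening: 0.0548
gripper_force: 63.8
```

```bash
python3 - <<'E'
from h import *
plan(monitor.get_state(),(.5703,-.3259,.17))
E
```

```text
rows xyz total [-4.790e+00  1.998e+01 -1.000e-02] from [0.4654 0.1769 0.1696] quat [ 9.758e-01  2.186e-01 -2.000e-04  1.000e-04]
```

Emit:
jog_arm:
  deltas:
    - [0.6,[-0.24,0.7,0],[0,0,0]]
    - [0.6,[-0.24,0.98,0],[0,0,0]]
    - [0.6,[-0.24,0.98,0],[0,0,0]]
    - [0.6,[-0.24,0.98,0],[0,0,0]]
    - [0.6,[-0.24,0.98,0],[0,0,0]]
    - [0.6,[-0.24,0.98,0],[0,0,0]]
    - [0.6,[-0.24,0.98,0],[0,0,0]]
    - [0.6,[-0.24,0.98,0],[0,0,0]]
    - [0.6,[-0.24,0.98,0],[0,0,0]]
    - [0.6,[-0.24,0.98,0],[0,0,0]]
    - [0.6,[-0.24,0.98,0],[0,0,0]]
    - [0.6,[-0.24,0.98,0],[0,0,0]]
    - [0.6,[-0.24,0.98,0],[0,0,0]]
    - [0.6,[-0.24,0.98,0],[0,0,0]]
    - [0.6,[-0.24,0.98,0],[0,0,0]]
    - [0.6,[-0.24,0.98,0],[0,0,0]]
    - [0.6,[-0.24,0.98,0],[0,0,0]]
    - [0.6,[-0.24,0.98,0],[0,0,0]]
    - [0.6,[-0.24,0.98,0],[0,0,0]]
    - [0.6,[-0.24,0.98,0],[0,0,0]]

```text
time: 28.0
eef_pos: [0.5628, -0.3116, 0.1683]
orientation: [0.976, 0.219, -0.001, -0.001]
wrist_force: [0.7, -0.1, -2.6]
opening: 0.0551
gripper_force: 63.9
```

Emit:
jog_arm:
  deltas:
    - [0.6,[0,0.5,0],[0,0,0]]
    - [0.6,[0,0.15,0.3],[0,0,0]]
    - [0.6,[0,0,0.8],[0,0,0]]
    - [0.6,[0,0,0.9],[0,0,0]]
    - [0.6,[0,0,0.9],[0,0,0]]
    - [0.6,[0,0,0.9],[0,0,0]]
    - [0.6,[0,0,0.8],[0,0,0]]
    - [0.6,[0,0,0.4],[0,0,0]]
    - [0.6,[0,0,0.2],[0,0,0]]
    - [0.6,[0,0,0],[0,0,0]]
    - [0.6,[0,0,0],[0,0,0]]

```text
time: 29.1
eef_pos: [0.5706, -0.3255, 0.0408]
orientation: [0.976, 0.219, 0.0, 0.0]
wrist_force: [0.4, 0.3, -1.3]
opening: 0.0547
gripper_force: 64.0
```

Down another 14 mm: .0408 → .027.

Emit:
jog_arm:
  deltas:
    - [0.6,[0,0,0.2],[0,0,0]]
    - [0.6,[0,0,0.14],[0,0,0]]
    - [0.6,[0,0,0.1],[0,0,0]]
    - [0.6,[0,0,0.08],[0,0,0]]
    - [0.6,[0,0,0.03],[0,0,0]]
    - [0.6,[0,0,0],[0,0,0]]
    - [0.6,[0,0,0],[0,0,0]]

```text
time: 29.8
eef_pos: [0.5701, -0.3256, 0.027]
orientation: [0.976, 0.219, -0.0, 0.0]
wrist_force: [-6.7, 2.5, 11.9]
opening: 0.0549
gripper_force: 65.3
```

Emit:
jog_arm:
  deltas:
    - [0.3,[0,0,0],[0,0,0]]
    - [0.15,[0,0,0],[0,0,0]]
    - [0,[0,0,0],[0,0,0]]
    - [0,[0,0,0],[0,0,0]]
    - [0,[0,0,0],[0,0,0]]
    - [0,[0,0,-0.4],[0,0,0]]
    - [0,[0,0,-0.8],[0,0,0]]
    - [0,[0,0,-1],[0,0,0]]
    - [0,[0,0,-1],[0,0,0]]
    - [0,[0,0,-1],[0,0,0]]
    - [0,[0,0,-1],[0,0,0]]
    - [0,[0,0,-0.4],[0,0,0]]
    - [0,[0,0,0],[0,0,0]]
    - [0,[0,0,0],[0,0,0]]

```text
time: 31.2
eef_pos: [0.5698, -0.3254, 0.1655]
orientation: [0.976, 0.219, -0.0, -0.0]
wrist_force: [0.2, -1.0, 0.1]
opening: 0.0856
gripper_force: 0.0
```

```bash
python3 - <<'E'
from h import *
s=wlook('jar','jar',z0=.006,x0=(.57,-.326),fn='w9.png')
plan(s,(.4546,.277,.165))
E
```

```text
jar 0.8 [221. 146. 288. 222.] [ 0.5708 -0.3273] [-0.6 -0.5  0.6  0.5]
rows xyz total [  6.11 -23.76   0.03] from [ 0.5698 -0.3254  0.1655] quat [ 9.758e-01  2.186e-01 -4.000e-04 -3.000e-04]
```

View pics/w9.png

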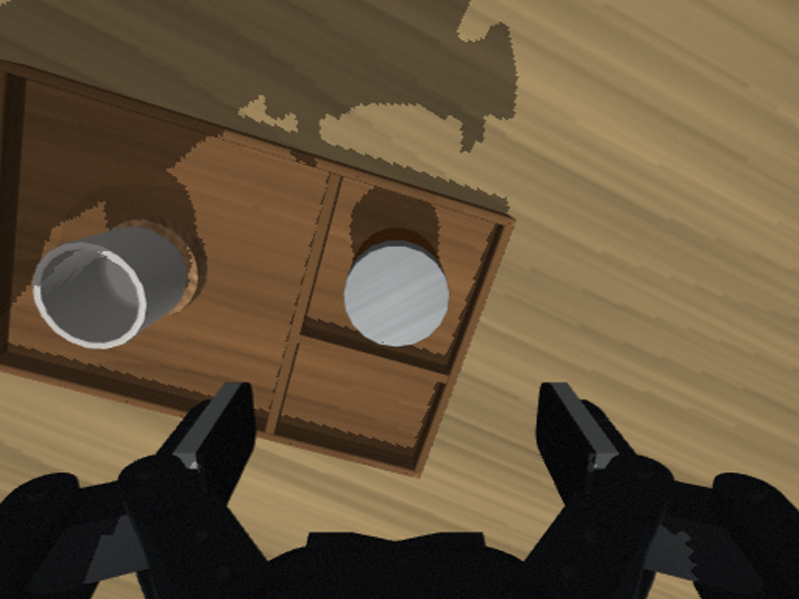

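The jar stands flat in the wide bay (crop (396,290)). Last, the shaker.

Emit:
jog_arm:
  deltas:
    - [0,[0.25,-0.98,0],[0,0,0]]
    - [0,[0.25,-0.98,0],[0,0,0]]
    - [0,[0.25,-0.98,0],[0,0,0]]
    - [0,[0.25,-0.98,0],[0,0,0]]
    - [0,[0.25,-0.98,0],[0,0,0]]
    - [0,[0.25,-0.98,0],[0,0,0]]
    - [0,[0.25,-0.98,0],[0,0,0]]
    - [0,[0.25,-0.98,0],[0,0,0]]
    - [0,[0.25,-0.98,0],[0,0,0]]
    - [0,[0.25,-0.98,0],[0,0,0]]
    - [0,[0.25,-0.98,0],[0,0,0]]
    - [0,[0.25,-0.98,0],[0,0,0]]
    - [0,[0.25,-0.98,0],[0,0,0]]
    - [0,[0.25,-0.98,0],[0,0,0]]
    - [0,[0.25,-0.98,0],[0,0,0]]
    - [0,[0.25,-0.98,0],[0,0,0]]
    - [0,[0.25,-0.98,0],[0,0,0]]
    - [0,[0.25,-0.98,0],[0,0,0]]
    - [0,[0.25,-0.98,0],[0,0,0]]
    - [0,[0.25,-0.98,0],[0,0,0]]

```text
time: 33.3
eef_pos: [0.4735, 0.1718, 0.1655]
orientation: [0.976, 0.219, -0.001, -0.0]
wrist_force: [-0.0, 0.1, -0.5]
opening: 0.0855
gripper_force: 0.0
```

Emit:
jog_arm:
  deltas:
    - [0,[0.25,-0.98,0],[0,0,0]]
    - [0,[0.25,-0.98,0],[0,0,0]]
    - [0,[0.25,-0.98,0],[0,0,0]]
    - [0,[0.25,-0.98,0],[0,0,0]]
    - [0,[0.1,-0.24,0.3],[0,0,0]]
    - [0,[0,0,0],[0,0,0]]
    - [0,[0,0,0],[0,0,0]]

```text
time: 34.0
eef_pos: [0.4546, 0.2757, 0.1581]
orientation: [0.976, 0.218, -0.001, 0.0]
wrist_force: [0.1, -0.2, -0.4]
opening: 0.0856
gripper_force: 0.0
```

```bash
python3 - <<'E'
from h import *
s=wlook('shaker','shaker',x0=(.4546,.277),fn='w10.png')
plan(s,(.4546,.277,.03))
E
```

```text
shaker 0.66 [227. 153. 277. 215.] [0.4574 0.2767] [-0.7 -2.1  0.7  1.4]
rows xyz total [ 0.03 -0.05  5.12] from [0.4546 0.2757 0.1581] quat [ 9.759e-01  2.183e-01 -7.000e-04  2.000e-04]
```

View pics/w10.png

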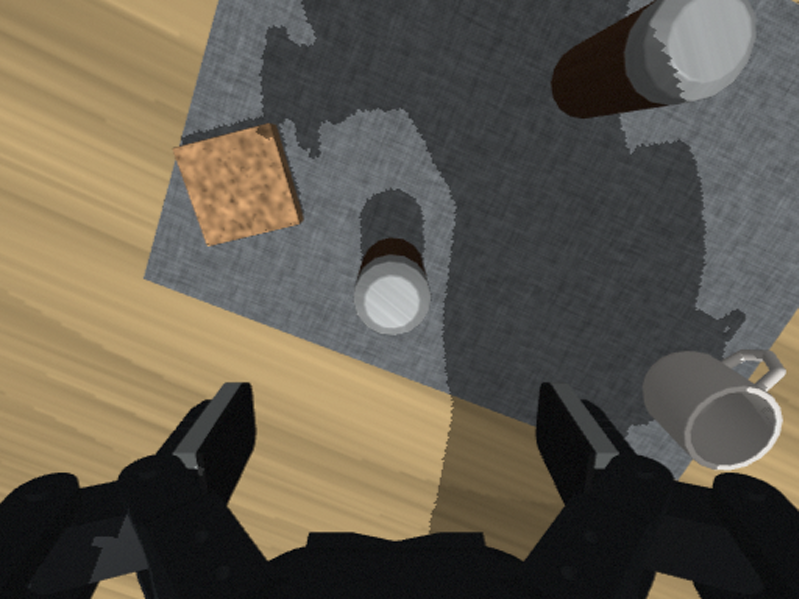

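The short shaker is at crop (392,295), between the fingers. The tall mill is at top right.

Emit:
jog_arm:
  deltas:
    - [0,[0.08,-0.03,0.4],[0,0,0]]
    - [0,[0,0,0.8],[0,0,0]]
    - [0,[0,0,0.8],[0,0,0]]
    - [0,[0,0,0.8],[0,0,0]]
    - [0,[0,0,0.8],[0,0,0]]
    - [0,[0,0,0.7],[0,0,0]]
    - [0,[0,0,0.5],[0,0,0]]
    - [0,[0,0,0.3],[0,0,0]]
    - [0,[0,0,0],[0,0,0]]
    - [0,[0,0,0],[0,0,0]]
    - [0.8,[0,0,0],[0,0,0]]
    - [0.8,[0,0,0],[0,0,0]]
    - [0.8,[0,0,0],[0,0,0]]
    - [0.8,[0,0,0],[0,0,0]]
    - [0.8,[0,0,0],[0,0,0]]
    - [0.8,[0,0,0],[0,0,0]]
    - [0.8,[0,0,0],[0,0,0]]
    - [0.8,[0,0,0],[0,0,0]]

```text
time: 35.9
eef_pos: [0.4564, 0.2785, 0.0318]
orientation: [0.976, 0.219, 0.0, -0.0]
wrist_force: [-1.3, -1.6, 7.2]
opening: 0.0384
gripper_force: 59.4
```

Emit:
jog_arm:
  deltas:
    - [0.8,[0,0,-0.2],[0,0,0]]
    - [0.8,[0,0,-0.6],[0,0,0]]
    - [0.8,[0,0,-1],[0,0,0]]
    - [0.8,[0,0,-1],[0,0,0]]
    - [0.8,[0,0,-1],[0,0,0]]
    - [0.8,[0,0,-1],[0,0,0]]
    - [0.8,[0,0,-0.8],[0,0,0]]
    - [0.8,[0,0,-0.4],[0,0,0]]
    - [0.8,[0,0,0],[0,0,0]]
    - [0.8,[0,0,0],[0,0,0]]

```text
time: 36.9
eef_pos: [0.4559, 0.2779, 0.1808]
orientation: [0.976, 0.219, -0.0, 0.0]
wrist_force: [0.5, 0.1, -0.9]
opening: 0.0382
gripper_force: 60.4
```

```bash
python3 - <<'E'
from h import *
plan(monitor.get_state(),(.4773,-.3396,.18))
E
```

```text
rows xyz total [-9.76 22.71  0.04] from [0.4559 0.2779 0.1808] quat [ 9.758e-01  2.185e-01 -3.000e-04  1.000e-04]
```

Emit:
jog_arm:
  deltas:
    - [0.8,[-0.33,0.8,0],[0,0,0]]
    - [0.8,[-0.41,0.95,0],[0,0,0]]
    - [0.8,[-0.41,0.95,0],[0,0,0]]
    - [0.8,[-0.41,0.95,0],[0,0,0]]
    - [0.8,[-0.41,0.95,0],[0,0,0]]
    - [0.8,[-0.41,0.95,0],[0,0,0]]
    - [0.8,[-0.41,0.95,0],[0,0,0]]
    - [0.8,[-0.41,0.95,0],[0,0,0]]
    - [0.8,[-0.41,0.95,0],[0,0,0]]
    - [0.8,[-0.41,0.95,0],[0,0,0]]
    - [0.8,[-0.41,0.95,0],[0,0,0]]
    - [0.8,[-0.41,0.95,0],[0,0,0]]
    - [0.8,[-0.41,0.95,0],[0,0,0]]
    - [0.8,[-0.41,0.95,0],[0,0,0]]
    - [0.8,[-0.41,0.95,0],[0,0,0]]
    - [0.8,[-0.41,0.95,0],[0,0,0]]
    - [0.8,[-0.41,0.95,0],[0,0,0]]
    - [0.8,[-0.41,0.95,0],[0,0,0]]
    - [0.8,[-0.41,0.95,0],[0,0,0]]
    - [0.8,[-0.41,0.95,0],[0,0,0]]

```text
time: 38.9
eef_pos: [0.473, -0.2354, 0.18]
orientation: [0.976, 0.219, -0.001, -0.001]
wrist_force: [-0.2, 0.2, -0.9]
opening: 0.0379
gripper_force: 60.4
```

Emit:
jog_arm:
  deltas:
    - [0.8,[-0.41,0.95,0],[0,0,0]]
    - [0.8,[-0.41,0.95,0],[0,0,0]]
    - [0.8,[-0.41,0.95,0],[0,0,0]]
    - [0.8,[-0.41,0.95,0],[0,0,0]]
    - [0.8,[0,0.06,0.2],[0,0,0]]
    - [0.8,[0,0,0.8],[0,0,0]]
    - [0.8,[0,0,0.9],[0,0,0]]
    - [0.8,[0,0,0.9],[0,0,0]]
    - [0.8,[0,0,0.9],[0,0,0]]
    - [0.8,[0,0,0.8],[0,0,0]]
    - [0.8,[0,0,0.5],[0,0,0]]
    - [0.8,[0,0,0],[0,0,0]]
    - [0.8,[0,0,0],[0,0,0]]

```text
time: 40.2
eef_pos: [0.4779, -0.3391, 0.0564]
orientation: [0.976, 0.219, -0.0, -0.0]
wrist_force: [0.9, -0.4, -0.6]
opening: 0.0387
gripper_force: 60.5
```

Down 18.5 mm: .0564 → .038.

Emit:
jog_arm:
  deltas:
    - [0.8,[0,0,0.2],[0,0,0]]
    - [0.8,[0,0,0.2],[0,0,0]]
    - [0.8,[0,0,0.16],[0,0,0]]
    - [0.8,[0,0,0.1],[0,0,0]]
    - [0.8,[0,0,0.06],[0,0,0]]
    - [0.8,[0,0,0.03],[0,0,0]]
    - [0.8,[0,0,0],[0,0,0]]
    - [0.8,[0,0,0],[0,0,0]]

```text
time: 41.0
eef_pos: [0.4777, -0.3393, 0.0379]
orientation: [0.976, 0.219, -0.0, 0.0]
wrist_force: [-3.1, 2.5, 6.0]
opening: 0.0385
gripper_force: 61.3
```

Emit:
jog_arm:
  deltas:
    - [0.45,[0,0,0],[0,0,0]]
    - [0.3,[0,0,0],[0,0,0]]
    - [0.1,[0,0,0],[0,0,0]]
    - [0,[0,0,0],[0,0,0]]
    - [0,[0,0,0],[0,0,0]]
    - [0,[0,0,-0.4],[0,0,0]]
    - [0,[0,0,-0.8],[0,0,0]]
    - [0,[0,0,-1],[0,0,0]]
    - [0,[0,0,-1],[0,0,0]]
    - [0,[0,0,-1],[0,0,0]]
    - [0,[0,0,-1],[0,0,0]]
    - [0,[0,0,-1],[0,0,0]]
    - [0,[0,0,-1],[0,0,0]]
    - [0,[0,0,-0.5],[0,0,0]]
    - [0,[0,0,0],[0,0,0]]
    - [0,[0,0,0],[0,0,0]]

```text
time: 42.6
eef_pos: [0.4774, -0.3392, 0.2294]
orientation: [0.976, 0.219, -0.0, -0.0]
wrist_force: [0.7, -0.1, -0.3]
opening: 0.0853
gripper_force: 0.0
```

```bash
python3 - <<'E'
from h import *
a=cams.snapshot('wrist');b=cams.snapshot('top')[100:280,100:400]
cv2.imwrite('pics/f.png',np.hstack([a,cv2.resize(b,(288,384*288*180//300//384*1)) if 0 else cv2.copyMakeBorder(cv2.resize(b,(288,173)),0,211,0,0,cv2.BORDER_CONSTANT)]))
E
```

```text
(no output)
```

View pics/f.png

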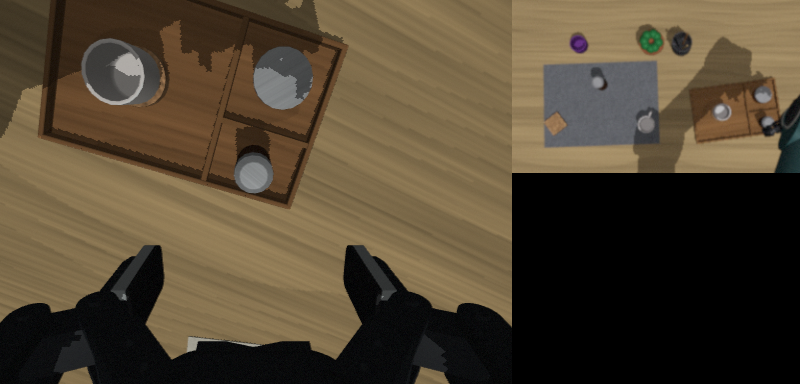

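The cup stands on the coaster at (120,72), the jar in the wide bay at (283,78) and the shaker in the narrow bay at (254,172). All are upright, the look-alikes have not moved and the arm is clear.

```bash
python3 -c "
from bench import manip
print(manip.hand_in())"
```

```text
the job is handed in; nothing more can be done
None
```

The tray is laid and the job handed in at about 43 s: coaster flat in the large bay with the cup centred on it, jar in the wide bay and shaker in the narrow bay, all other things left untouched.

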